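# Put the lemon away and snap both lemon keepers shut

### The arm

A 6-joint arm with a two-finger parallel gripper is mounted at the origin on a cart in front of the work surface, level with it; the furniture and walls round the work are solid. World frame = base frame: x ahead of the robot, y to its left, z up, the work surface at z = 0. Lengths are in m, angles in degrees, forces in N, time in s.
With the tool pointing down it reaches from about 0.25 to 0.725 m from the base axis. Payload 9.7 kg.
Tool frame: the origin (TCP) lies at the very end of the fingers, on their centre line; the grasp point (between the pads) lies grasp_offset behind it (grasp_offset is the distance from the TCP to the grasp point, in m); z points along the fingers, y is the line along which they close (so a half turn about z gives the same grasp; the last joint's range is limited). The gripper opens to 85 mm and grips with 20 to 120 N. Pads are 22 mm wide; open, the fingers measure 114 mm over their backs; the gripper's body (76 mm by 85 mm) begins 54 mm behind the grasp point. The pads swing forward as they close: fully open they stand 13 mm farther back than shut.
Start: joints at [71.734, 4.979, 10.078, 95.1, 0, 90], TCP at [0.172, 0.522, 0.231] pointing down, gripper open.
Joint ranges: [-179.16, 179.16], [-48.56, 103.87], [-65.8, 70.77], [-126.05, 130.52], [-82.76, 87.17], [-180, 180]. Speed limits (degrees/s): [127.2, 127.2, 147.25, 180, 180, 180].

### API

Orientations are given as [roll, pitch, yaw] about the fixed x, y, z axes, in that order (R = Rz(yaw) Ry(pitch) Rx(roll)).
In Python, from workcell import get_obs, camera, calibration, job_done, recognise, cut_out, mark_of, grasp_offset gives the robot as it stands.
- The arm moves only by the tool servo_tool, never from a script. Its argument "moves" is a list of rows, each a list of 3 entries, a list of its own where there are three numbers: the turn, a rotation vector about the tool's x, y, z in degrees, then the shift along the tool's x, y, z in m, then the opening in per cent of the stroke, from 0 (shut) to 100 (fully open). In form: [[[ax, ay, az], [x, y, z], claw], ...]. A call has 1 to 12 rows; each row shifts and turns the commanded pose from where the row before left it, along the tool's axes as they then stand; what a row does not reach is not made up. A row lasts 1/10 s, in which the tool goes at most 50 mm and 8.59 degrees, less where a joint would pass 70% of its speed; a pose out of reach is approached as far as the arm can. A call is refused whole if a number of a shift passes 0.05 or a number of a turn 8.59, either way. A call with a gripper value outside its range is refused whole. The fingers move at their own pace and stop on an object; "force" is the grip in N (left out, the last holds). Time passes only in rows, so rows that do not move let the fingers close. It gives the time, the measured TCP pose, the force, the opening and the grip force at its end, in the units of the state.
- get_obs(): the state, without advancing time (a new reading comes with each control period).
- camera(name): name is "scene" or "side" or "wrist"; returns (picture, depth): 400x640x3 uint8, red, green, blue; 400x640 float32, m along the optical axis (not along the pixel's ray), 0 where there is no reading.
- calibration(name): a dict with "camera_matrix" (3x3 intrinsics, pixels), "R" (3x3) and "t" (3): a world point X has camera coordinates R X + t. Camera axes: x right, y down, z forward; pixel columns grow to the right and rows downward; lengths in m; the calibration is good to about 2 mm. The wrist camera is an equidistant fisheye: a pixel r from the principal point sees the ray r / f radians off the axis. A picture is of the moment at which its call begins: read the wrist's pose just before it. calibration takes no time and is no camera call; for the wrist camera it gives the pose at the moment of the call.
- job_done(): hands the job in; it is judged then, once.
Trained networks look in the newest picture that a camera, given by its name, has taken for a name from the list of things; names that differ only in an ending like _2 or _b are one class to them, and where a whole thing is asked for, a point or a joint stands for the part that bears it (a point fixed in the world has none). Each returns a list of dicts, best first, with "score" (0 to 1); they miss things now and then, are a little off and sometimes report something else, mostly with a low value. They report only what shows in the picture. A call takes as long as a camera call. They do not tell look-alikes from the thing itself.
- recognise(name, camera): "xyz" ([x, y, z] in m, in the coordinates of the camera as it stood for that picture, good to about 4 mm: the middle of the surface that is visible of it).
- cut_out(name, camera): "mask" (400x640 bool, what is visible of it).
- mark_of(name, camera): "xyz" ([x, y, z] in m, in the coordinates of the camera as it stood for that picture, good to about 4 mm: a listed point, or the origin of a listed thing).
The state is a dict: "time": time; "q": joint angles; "qd": joint speeds; "joint_efforts": joint torques, N m; "ee_pos": TCP position; "tcp_rot": TCP orientation; "wrist_force": force on the tool from outside, world axes, zero at the start; "torque": the same for the moment, N m; "opening": finger opening in m; "grasp_force": force on a finger pad.
Only numpy, scipy, OpenCV 4.12 (cv2) and the standard library are available. Lean on these libraries where they do the work, as an engineer would, in place of code of your own. Each camera call takes 0.05 s, during which the arm holds its last target. There are 200 camera calls.

### The job

Put the loose lemon into the empty lemon keeper, then have the green covers of both keepers pressed down until their catches snap and hold them fully shut, with one lemon in each. Leave the timer and the small milk pitcher where they stand.

Things in the scene. Friction and masses are not known exactly. Their poses are not given: they have to be found in the camera images.
- keeper_empty: fixed lemon keeper: white tray 122 (x) x 136 (y) mm, walls 38 mm high, 3 thick, inner floor at z = 5 mm, green hinged cover. Origin: centre of the underside; +x from the front (robot side) to the hinge at the back, +z up. Hinge line along y at x = 63, z = 40 mm; an open cover overhangs the tray, so load it slanting from the front. Starts without a lemon, left or right.
- keeper_full: fixed lemon keeper: white tray 122 (x) x 136 (y) mm, walls 38 mm high, 3 thick, inner floor at z = 5 mm, green hinged cover. Origin: centre of the underside; +x from the front (robot side) to the hinge at the back, +z up. Hinge line along y at x = 63, z = 40 mm; an open cover overhangs the tray, so load it slanting from the front. Holds a lemon already.
- cover_empty (a joint): cover hinge of the keeper that starts empty, rad: 0 = fully shut, grows as the front edge rises (about keeper +y), stop at 1.05. A stiff hinge holds it at any angle; about 1 N at the front edge swings it down. The tab meets the ball near 0.075 and passes it near 0.04 under about 6 to 10 N straight down on the pad, then snaps to 0 and stays. Starts at 0.94 to 1.04.
- cover_full (a joint): cover hinge of the keeper that holds a lemon, rad: 0 = fully shut, grows as the front edge rises (about keeper +y), stop at 1.05. A stiff hinge holds it at any angle; about 1 N at the front edge swings it down. The tab meets the ball near 0.075 and passes it near 0.04 under about 6 to 10 N straight down on the pad, then snaps to 0 and stays. Starts at 0.4 to 1.0.
- cover_empty_press (a point): middle of the black thumb pad on the roof of the cover of the empty keeper, 111 mm in front of the hinge line; x, z as the keeper's when shut. Cover: upside-down tray 126 long from the hinge line, 136 wide, 30 deep; shut, its flat top is at z = 70 mm. A tab on its front edge hangs down to z = 17 mm, 71 mm in front of the keeper's middle, and snaps over a sprung ball.
- cover_full_press (a point): middle of the black thumb pad on the roof of the cover of the full keeper, 111 mm in front of the hinge line; x, z as the keeper's when shut. Cover: upside-down tray 126 long from the hinge line, 136 wide, 30 deep; shut, its flat top is at z = 70 mm. A tab on its front edge hangs down to z = 17 mm, 71 mm in front of the keeper's middle, and snaps over a sprung ball.
- lemon_loose: a yellow lemon, 67 mm long (x) by 54 by 54 mm high, about 90 g. It lies loose on the worktop in front of the keepers. Origin: centre of its underside as it lies at the start; x along its length.
- lemon_loose_centre (a point): middle of the loose lemon, 27 mm above its origin; axes as the lemon's
- lemon_stored: a yellow lemon, 71 mm long (x) by 53 by 51 mm high, about 90 g. It lies in the full keeper. Origin: centre of its underside as it lies at the start; x along its length.
- lemon_stored_centre (a point): middle of the stored lemon, 25.5 mm above its origin
- timer: a white kitchen timer, 62 x 62 x 22 mm, loose between the keepers, origin at the centre of its underside; not to be disturbed
- small_pitcher: a small steel milk pitcher, 66 x 101 x 81 mm, loose at the front left, origin at the centre of its underside; not to be disturbed
There are look-alikes about, which are no part of the job. Leave any pink or turquoise look-alike of the lemon_loose alone.

How it is judged:
By the outcome, as a careful person would: the job done as asked, in the order asked, and still so for the second after the job is handed in, with the robot touching nothing.
It also fails if it takes over 64 s, if anything falls off the work surface, if the arm or the gripper's body presses on something with over 40 N, if the wrist force passes 120 N, or if a joint passes its speed limit or range.

## Working session

There is one attempt and no reset: what is moved stays moved. The work goes in short steps, Python scripts to look and compute and a tool call to move; the robot and the scene stay as the last step left them, time stands still between calls to the robot, and variables do not carry over. Pictures are saved under pics/ and viewed, at most 10 in all, crops included, and the job is handed in when it is done.

Besides the shell and the picture viewer there is one more tool, called after "Request:" as name(argument=value, ...) on one line, values as JSON. servo_tool: Moves the arm, as the interface text tells. Its arguments: {"type":"object","properties":{"moves":{"type":"array"},"force":{"type":"number"}},"required":["moves"]}

```bash
mkdir -p pics
cat > h.py <<'E'
import numpy as np, cv2
from workcell import *
from scipy.spatial.transform import Rotation as Ro
def w(cam,p):
    c=calibration(cam); return np.array(c["R"]).T@(np.array(p)-np.array(c["t"]))
def cloud(cam,depth,mask):
    c=calibration(cam);K=np.array(c["camera_matrix"]);v,u=np.nonzero(mask&(depth>0));d=depth[v,u]
    P=np.stack([(u-K[0,2])/K[0,0]*d,(v-K[1,2])/K[1,1]*d,d],1)
    return (P-np.array(c["t"]))@np.array(c["R"])
E
python3 - <<'E'
from h import *
print(grasp_offset, get_obs())
names="keeper_empty keeper_full cover_empty_press cover_full_press lemon_loose_centre lemon_stored_centre timer small_pitcher".split()
for c in("scene","side"):
    im,d=camera(c);cv2.imwrite(f"pics/{c}0.png",im[:,:,::-1])
    for n in names:
        print(c,n,[(round(r["score"],2),w(c,r["xyz"]).round(3).tolist()) for r in mark_of(n,c)[:4]])
E
```

```text
0.0187 {'time': 0.0, 'q': array([ 7.17325619e+01,  5.00853755e+00,  1.00348518e+01,  9.50993188e+01,
       -1.08906716e-03,  9.00012545e+01]), 'qd': array([ 0.00592857, -0.03265439,  0.04707676,  0.07071597, -0.09617563,
       -0.03520087]), 'joint_efforts': array([-7.40297328e-04, -5.20385420e+01,  4.64806259e+01,  1.62998523e-02,
       -8.91265540e-05, -1.94978199e-06]), 'ee_pos': array([0.17233262, 0.52206352, 0.23061122]), 'tcp_rot': array([-1.79926995e+02,  1.09066476e-03,  1.61731309e+02]), 'wrist_force': array([0.50783159, 0.71633922, 0.06084309]), 'torque': array([-0.0642556 ,  0.02533326, -0.0010621 ]), 'grasp_force': 0.0, 'opening': 0.08519371875701659}
scene keeper_empty [(0.67, [0.645, 0.164, -0.006])]
scene keeper_full [(0.57, [0.664, -0.186, 0.0])]
scene cover_empty_press [(0.75, [0.668, 0.155, 0.148])]
scene cover_full_press [(0.67, [0.657, -0.18, 0.133])]
scene lemon_loose_centre [(0.88, [0.491, -0.075, 0.028]), (0.87, [0.423, -0.174, 0.027]), (0.68, [0.524, -0.186, 0.03]), (0.6, [0.668, -0.196, 0.033])]
scene lemon_stored_centre [(0.55, [0.665, -0.196, 0.034])]
scene timer [(0.61, [0.614, 0.006, -0.003])]
scene small_pitcher [(0.71, [0.335, 0.362, 0.003]), (0.39, [0.668, -0.194, 0.03])]
side keeper_empty [(0.83, [0.644, 0.158, -0.001])]
side keeper_full [(0.82, [0.662, -0.178, 0.001])]
side cover_empty_press [(0.63, [0.673, 0.158, 0.15])]
side cover_full_press [(0.79, [0.659, -0.179, 0.137])]
side lemon_loose_centre [(0.83, [0.428, -0.167, 0.029]), (0.54, [0.491, -0.082, 0.028]), (0.52, [0.524, -0.19, 0.029]), (0.51, [0.355, -0.087, 0.026])]
side lemon_stored_centre [(0.58, [0.666, -0.198, 0.032])]
side timer [(0.69, [0.618, 0.005, 0.006]), (0.64, [0.338, 0.359, -0.004])]
side small_pitcher [(0.6, [0.337, 0.359, -0.003])]
```

View pics/scene0.png

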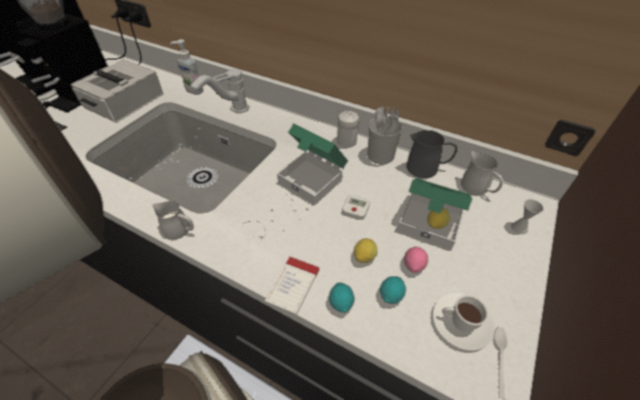

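View pics/side0.png

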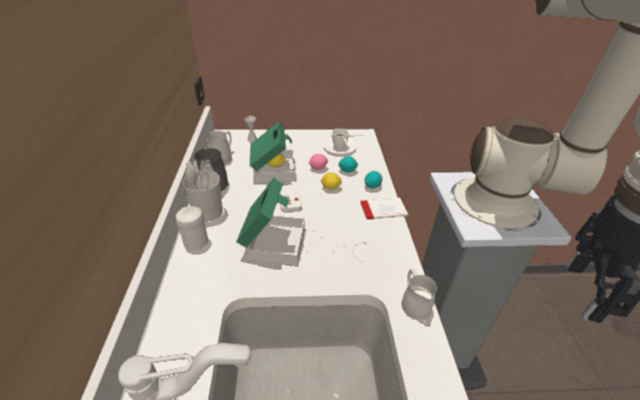

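The yellow lemon is at scene (366,250), with the pink one at (416,260) and the turquoise ones at (342,297) and (392,290). The empty keeper is the left one at (310,175) and the full one is at (432,218). The timer at (356,207) is between them. Next I'll measure orientations.

Run:
```python
from h import *
for c in("scene","side"):
    im,d=camera(c); 
    for n in ("lemon_loose",):
        for r in cut_out(n,c)[:5]:
            P=cloud(c,d,r["mask"]); col=im[r["mask"]].mean(0)
            if col[2]>0.6*col[0]: continue
            q=P-P.mean(0);m=np.linalg.norm(q[:,:2],axis=1)<.05;P=P[m]
            print(c,n,col.round(),P.mean(0).round(3),P.min(0).round(3),P.max(0).round(3),cv2.minAreaRect((P[:,:2]*1000).astype(np.float32)))
    for k in("empty","full"):
        r=cut_out("keeper_"+k,c)
        if r:
            m=r[0]["mask"];P=cloud(c,d,m); hs=cv2.cvtColor(im,cv2.COLOR_RGB2HSV)[m&(d>0)]
            g=(hs[:,1]>100)
            Q=P[(~g)&(P[:,2]>.028)&(P[:,2]<.045)]
            print(c,k,len(Q),cv2.minAreaRect((Q[:,:2]*1000).astype(np.float32)))
        r=cut_out("cover_"+k,c)
        if r:
            P=cloud(c,d,r[0]["mask"]);best=None;rng=np.random.default_rng(0)
            for _ in range(300):
                a,b,e=P[rng.choice(len(P),3,False)];nn=np.cross(b-a,e-a);nn/=np.linalg.norm(nn)+1e-12
                s=(abs((P-a)@nn)<.003);
                if best is None or s.sum()>best.sum():best=s
            S=P[best];_,_,V=np.linalg.svd(S-S.mean(0));n=V[2]
            print(c,"cover",k,len(P),best.sum(),n.round(3),S.mean(0).round(3),"edge dir",np.degrees(np.arctan2(n[1],n[0])).round(1),"min",P.min(0).round(3),"max",P.max(0).round(3))
```

```text
scene empty 504 ((646.2506713867188, 158.98284912109375), (138.23138427734375, 132.32911682128906), 80.60157775878906)
scene cover empty 1045 477 [ 0.54  -0.095 -0.836] [0.651 0.155 0.154] edge dir -10.0 min [ 0.613  0.08  -0.003] max [0.778 0.277 0.163]
scene full 323 ((659.3916015625, -182.30130004882812), (123.15177154541016, 135.71438598632812), 3.8262510299682617)
scene cover full 1210 772 [-0.777 -0.052  0.627] [ 0.639 -0.186  0.132] edge dir -176.1 min [ 0.607 -0.26  -0.001] max [ 0.82  -0.116  0.144]
side lemon_loose [191. 164.  61.] [ 0.492 -0.063  0.038] [ 0.459 -0.085  0.009] [ 0.523 -0.049  0.056] ((491.692138671875, -66.43965148925781), (34.35105514526367, 64.70223236083984), 85.14927673339844)
side empty 389 ((645.2508544921875, 162.5159912109375), (140.03489685058594, 127.83164978027344), 79.05599975585938)
side cover empty 1480 564 [ 0.817 -0.134  0.562] [0.694 0.165 0.118] edge dir -9.3 min [ 0.615 -0.051 -0.001] max [0.754 0.231 0.163]
side full 171 ((663.4473266601562, -179.34947204589844), (122.29313659667969, 141.27413940429688), 3.169283390045166)
side cover full 1130 703 [0.627 0.045 0.778] [ 0.693 -0.171  0.106] edge dir 4.1 min [ 0.614 -0.472 -0.001] max [ 0.748 -0.105  0.144]
```

```bash
cat > plan.py <<'E'
from h import *
def pose(tilt,psi):   # closing line horizontal, tool z leaning tilt from down toward heading psi (deg)
    return Ro.from_euler('xyz',[180,0,180+psi],degrees=True)*Ro.from_rotvec([0,-tilt,0],degrees=True)
def grasp(c,R,back=0): # TCP when the grasp point is `back` before c
    return np.array(c)+R.apply([0,0,grasp_offset-back])
def plan(wps,start=None):  # wps: (R,p,nrows,claw)
    if start is None:
        o=get_obs();start=(Ro.from_euler('xyz',o["tcp_rot"],degrees=True),np.array(o["ee_pos"]))
    R,p=start;out=[]
    for Rt,pt,n,claw in wps:
        for k in range(n,0,-1):
            a=(R.inv()*Rt).as_rotvec(degrees=True)/k; d=R.inv().apply(np.array(pt)-p)/k
            a=a.round(1);d=d.round(3);out.append([(a+0).tolist(),(d+0).tolist(),claw])
            p=p+R.apply(d);R=R*Ro.from_rotvec(a,degrees=True)
    for i in range(0,len(out),12):print(str(out[i:i+12]).replace(" ",""))
    return R,p
E
python3 - <<'E'
from plan import *
R=pose(35,-5);L=[.491,-.079,.030]
print(R.as_euler('xyz',degrees=True),grasp(L,R,.12))
plan([(R,grasp(L,R,.12),24,100)])
E
```

```text
[180.  35. 175.] [ 0.43311781 -0.07393596  0.1129801 ]
[[[-0.2,-1.5,-0.5],[-0.018,-0.02,0.005],100],[[-0.2,-1.4,-0.5],[-0.018,-0.02,0.005],100],[[-0.2,-1.5,-0.5],[-0.017,-0.021,0.006],100],[[-0.2,-1.4,-0.5],[-0.017,-0.021,0.006],100],[[-0.2,-1.5,-0.5],[-0.017,-0.021,0.006],100],[[-0.2,-1.4,-0.5],[-0.016,-0.021,0.007],100],[[-0.2,-1.5,-0.5],[-0.016,-0.021,0.007],100],[[-0.2,-1.4,-0.6],[-0.016,-0.021,0.007],100],[[-0.2,-1.5,-0.6],[-0.015,-0.022,0.008],100],[[-0.2,-1.4,-0.5],[-0.015,-0.022,0.008],100],[[-0.2,-1.5,-0.6],[-0.015,-0.022,0.008],100],[[-0.1,-1.4,-0.5],[-0.014,-0.022,0.009],100]]
[[[-0.2,-1.5,-0.6],[-0.014,-0.022,0.009],100],[[-0.1,-1.4,-0.5],[-0.013,-0.022,0.009],100],[[-0.2,-1.5,-0.6],[-0.013,-0.023,0.01],100],[[-0.1,-1.4,-0.5],[-0.012,-0.023,0.01],100],[[-0.2,-1.5,-0.6],[-0.012,-0.023,0.01],100],[[-0.1,-1.4,-0.5],[-0.011,-0.023,0.01],100],[[-0.2,-1.5,-0.6],[-0.011,-0.023,0.01],100],[[-0.1,-1.4,-0.5],[-0.01,-0.023,0.011],100],[[-0.2,-1.5,-0.6],[-0.01,-0.023,0.011],100],[[-0.1,-1.4,-0.5],[-0.009,-0.023,0.011],100],[[-0.2,-1.5,-0.6],[-0.009,-0.024,0.011],100],[[-0.1,-1.4,-0.5],[-0.009,-0.024,0.012],100]]
```

Request:
servo_tool(moves=[[[-0.2,-1.5,-0.5],[-0.018,-0.02,0.005],100],[[-0.2,-1.4,-0.5],[-0.018,-0.02,0.005],100],[[-0.2,-1.5,-0.5],[-0.017,-0.021,0.006],100],[[-0.2,-1.4,-0.5],[-0.017,-0.021,0.006],100],[[-0.2,-1.5,-0.5],[-0.017,-0.021,0.006],100],[[-0.2,-1.4,-0.5],[-0.016,-0.021,0.007],100],[[-0.2,-1.5,-0.5],[-0.016,-0.021,0.007],100],[[-0.2,-1.4,-0.6],[-0.016,-0.021,0.007],100],[[-0.2,-1.5,-0.6],[-0.015,-0.022,0.008],100],[[-0.2,-1.4,-0.5],[-0.015,-0.022,0.008],100],[[-0.2,-1.5,-0.6],[-0.015,-0.022,0.008],100],[[-0.1,-1.4,-0.5],[-0.014,-0.022,0.009],100]])

```text
time: 2.7
ee_pos: [0.3025, 0.223, 0.1727]
tcp_rot: [178.6, 17.6, 167.9]
wrist_force: [-0.6, 0.7, 0.9]
opening: 0.0855
grasp_force: 0.0
```

Request:
servo_tool(moves=[[[-0.2,-1.5,-0.6],[-0.014,-0.022,0.009],100],[[-0.1,-1.4,-0.5],[-0.013,-0.022,0.009],100],[[-0.2,-1.5,-0.6],[-0.013,-0.023,0.01],100],[[-0.1,-1.4,-0.5],[-0.012,-0.023,0.01],100],[[-0.2,-1.5,-0.6],[-0.012,-0.023,0.01],100],[[-0.1,-1.4,-0.5],[-0.011,-0.023,0.01],100],[[-0.2,-1.5,-0.6],[-0.011,-0.023,0.01],100],[[-0.1,-1.4,-0.5],[-0.01,-0.023,0.011],100],[[-0.2,-1.5,-0.6],[-0.01,-0.023,0.011],100],[[-0.1,-1.4,-0.5],[-0.009,-0.023,0.011],100],[[-0.2,-1.5,-0.6],[-0.009,-0.024,0.011],100],[[-0.1,-1.4,-0.5],[-0.009,-0.024,0.012],100]])

```text
time: 3.9
ee_pos: [0.4468, -0.0725, 0.1148]
tcp_rot: [-179.7, 34.3, 175.0]
wrist_force: [0.6, 0.6, -0.9]
opening: 0.0852
grasp_force: 0.0
```

Run:
```python
from plan import *
o=get_obs();print(o["ee_pos"],o["q"].round(1))
def wcloud(d,m):
    c=calibration("wrist");K=np.array(c["camera_matrix"]);v,u=np.nonzero(m&(d>0));z=d[v,u]
    x=(u-K[0,2])/K[0,0];y=(v-K[1,2])/K[1,1];r=np.hypot(x,y)+1e-9
    P=np.stack([x/r*np.tan(r)*z,y/r*np.tan(r)*z,z],1);return (P-np.array(c["t"]))@np.array(c["R"])
im,d=camera("wrist");cv2.imwrite("pics/w1.png",im[:,:,::-1])
print([(r["score"],w("wrist",r["xyz"]).round(3)) for r in mark_of("lemon_loose_centre","wrist")])
for r in cut_out("lemon_loose","wrist"):
    m=r["mask"];P=wcloud(d,m);print(im[m].mean(0).round(),m.sum(),P.min(0).round(3),P.max(0).round(3),cv2.minAreaRect((P[:,:2]*1000).astype(np.float32)))
im,d=camera("scene")
for r in cut_out("lemon_loose","scene"):
    m=r["mask"];P=cloud("scene",d,m);print("scene",im[m].mean(0).round(),P.min(0).round(3),P.max(0).round(3))
```

```text
[ 0.44681314 -0.07254635  0.11482784] [-11.2 -47.1 -48.5  54.5   3.2  -5.2]
[(0.86, array([ 0.489, -0.081,  0.025])), (0.77, array([ 0.519, -0.191,  0.024])), (0.68, array([ 0.425, -0.173,  0.028])), (0.67, array([ 0.352, -0.085,  0.026]))]
[132. 113.  45.] 3663 [ 0.454 -0.115 -0.001] [ 0.571 -0.053  0.054] ((508.28057861328125, -93.52735137939453), (50.415374755859375, 115.27761840820312), 58.54251480102539)
[138.  76.  91.] 2566 [ 0.488 -0.209  0.005] [ 0.537 -0.161  0.054] ((512.183837890625, -184.74166870117188), (52.1612434387207, 41.72687530517578), 18.61052703857422)
[28. 93. 91.] 4545 [ 0.391 -0.232 -0.002] [ 0.478 -0.143  0.055] ((431.61407470703125, -192.82530212402344), (55.46728515625, 105.21560668945312), 23.80306625366211)
[24. 80. 78.] 7306 [ 0.335 -0.121 -0.002] [ 0.404 -0.055  0.055] ((369.39874267578125, -88.33613586425781), (69.16568756103516, 65.9503173828125), 0.4482897222042084)
scene [48. 99. 95.] [ 0.328 -0.111  0.   ] [ 0.382 -0.048  0.057]
scene [ 61. 119. 113.] [ 0.393 -0.197 -0.001] [ 0.454 -0.138  0.057]
scene [170. 104. 117.] [ 0.489 -0.215 -0.002] [ 0.583 -0.162  0.058]
scene [130. 112.  51.] [ 0.456 -0.101 -0.001] [ 0.483 -0.055  0.044]
```

View pics/w1.png

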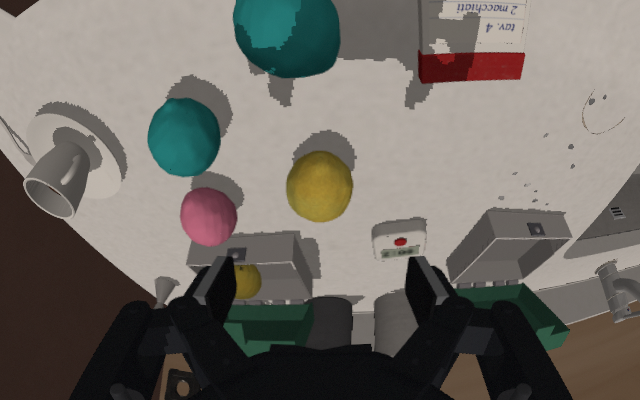

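The yellow lemon is at wrist (319,186), midway between the fingers, and the neighbouring fruits are clear of their path. I'm descending along the tool axis.

Run:
```python
from plan import *
R=pose(35,-5);L=[.490,-.080,.029];print(grasp(L,R))
plan([(R,grasp(L,R,.05),4,100),(R,grasp(L,R),6,100)])
```

```text
[ 0.50068506 -0.08093482  0.01368186]
[[[-0.1,-0.2,0.0],[0.003,-0.001,0.016],100],[[-0.1,-0.2,0.0],[0.003,-0.001,0.016],100],[[-0.1,-0.2,0.0],[0.003,-0.001,0.016],100],[[0.0,-0.3,-0.1],[0.003,-0.002,0.016],100],[[0.0,0.0,0.0],[0.0,0.0,0.008],100],[[0.0,0.0,0.0],[0.0,0.0,0.008],100],[[0.0,0.0,0.0],[0.0,0.0,0.009],100],[[0.0,0.0,0.0],[0.0,0.0,0.008],100],[[0.0,0.0,0.0],[0.0,0.0,0.009],100],[[0.0,0.0,0.0],[0.0,0.0,0.008],100]]
```

Request:
servo_tool(moves=[[[-0.1,-0.2,0.0],[0.003,-0.001,0.016],100],[[-0.1,-0.2,0.0],[0.003,-0.001,0.016],100],[[-0.1,-0.2,0.0],[0.003,-0.001,0.016],100],[[0,-0.3,-0.1],[0.003,-0.002,0.016],100],[[0,0,0],[0,0,0.008],100],[[0,0,0],[0,0,0.008],100],[[0,0,0],[0,0,0.009],100],[[0,0,0],[0,0,0.008],100],[[0,0,0],[0,0,0.009],100],[[0,0,0],[0,0,0.008],100],[[0,0,0],[0,0,0],100]])

```text
time: 5.25
ee_pos: [0.5007, -0.0812, 0.0127]
tcp_rot: [-180.0, 34.9, 175.1]
wrist_force: [-1.0, 0.7, 0.3]
opening: 0.0852
grasp_force: 0.0
```

Request:
servo_tool(moves=[[[0,0,0],[0,0,0],50],[[0,0,0],[0,0,0],50],[[0,0,0],[0,0,0],40],[[0,0,0],[0,0,0],40],[[0,0,0],[0,0,0],40],[[0,0,0],[0,0,0],40],[[0,0,0],[0,0,0],40]], force=25)

```text
time: 5.95
ee_pos: [0.5015, -0.0814, 0.0149]
tcp_rot: [-179.9, 35.1, 175.1]
wrist_force: [0.3, 0.3, 4.6]
opening: 0.0518
grasp_force: 26.5
```

```bash
cat >> plan.py <<'E'
KE=(np.array([.645,.161]),-9.7); KF=(np.array([.662,-.181]),4.0)
def kp(K,x,z,y=0):
    c,a=K;a=np.radians(a);return np.array([c[0]+x*np.cos(a)-y*np.sin(a),c[1]+x*np.sin(a)+y*np.cos(a),z])
E
python3 - <<'E'
from plan import *
c=calibration("wrist");o=get_obs();T=Ro.from_euler('xyz',o["tcp_rot"],degrees=True)
cam=-np.array(c["R"]).T@np.array(c["t"]);print("cam in tool",T.inv().apply(cam-o["ee_pos"]).round(3))
R0=pose(35,-5);R=pose(45,-9.7);p=np.array(o["ee_pos"])
A=p+[-.01,0.01,.13];B=grasp(kp(KE,-.100,.135),R);C=grasp(kp(KE,-.040,.085),R);D=grasp(kp(KE,-.012,.036),R)
print(A,B,C,D)
plan([(R0,A,7,40),(R,B,14,40)])
E
```

```text
cam in tool [ 0.079 -0.001 -0.143]
[ 0.49146042 -0.07135211  0.14494825] [0.55946351 0.17562102 0.1217771 ] [0.61860572 0.16551166 0.0717771 ] [0.64620541 0.16079395 0.0227771 ]
[[[0.0,0.0,0.0],[-0.009,0.001,-0.016],40],[[0.0,0.0,0.0],[-0.009,0.001,-0.016],40],[[0.0,0.0,0.0],[-0.01,0.001,-0.016],40],[[0.0,0.0,0.0],[-0.009,0.001,-0.016],40],[[0.0,0.0,0.0],[-0.01,0.002,-0.016],40],[[0.0,0.1,0.0],[-0.009,0.001,-0.016],40],[[0.0,0.0,0.1],[-0.01,0.002,-0.017],40],[[0.2,-0.7,0.3],[-0.002,0.018,0.003],40],[[0.2,-0.7,0.3],[-0.002,0.018,0.003],40],[[0.2,-0.7,0.2],[-0.001,0.018,0.003],40],[[0.2,-0.7,0.3],[-0.001,0.018,0.003],40],[[0.2,-0.7,0.2],[-0.001,0.018,0.003],40]]
[[[0.2,-0.7,0.3],[-0.001,0.018,0.003],40],[[0.2,-0.7,0.2],[-0.001,0.018,0.003],40],[[0.2,-0.7,0.3],[-0.001,0.018,0.003],40],[[0.2,-0.7,0.2],[-0.001,0.018,0.003],40],[[0.2,-0.7,0.3],[-0.001,0.018,0.003],40],[[0.3,-0.7,0.2],[-0.001,0.018,0.003],40],[[0.2,-0.8,0.3],[0.0,0.018,0.003],40],[[0.3,-0.7,0.2],[0.0,0.019,0.003],40],[[0.2,-0.8,0.3],[0.0,0.018,0.002],40]]
```

Request:
servo_tool(moves=[[[0,0,0],[-0.009,0.001,-0.016],40],[[0,0,0],[-0.009,0.001,-0.016],40],[[0,0,0],[-0.01,0.001,-0.016],40],[[0,0,0],[-0.009,0.001,-0.016],40],[[0,0,0],[-0.01,0.002,-0.016],40],[[0,0.1,0],[-0.009,0.001,-0.016],40],[[0,0,0.1],[-0.01,0.002,-0.017],40],[[0.2,-0.7,0.3],[-0.002,0.018,0.003],40],[[0.2,-0.7,0.3],[-0.002,0.018,0.003],40],[[0.2,-0.7,0.2],[-0.001,0.018,0.003],40],[[0.2,-0.7,0.3],[-0.001,0.018,0.003],40],[[0.2,-0.7,0.2],[-0.001,0.018,0.003],40]])

```text
time: 7.15
ee_pos: [0.5138, 0.0175, 0.1353]
tcp_rot: [-180.0, 38.4, 173.4]
wrist_force: [0.0, -0.6, -0.7]
opening: 0.052
grasp_force: 26.7
```

Request:
servo_tool(moves=[[[0.2,-0.7,0.3],[-0.001,0.018,0.003],40],[[0.2,-0.7,0.2],[-0.001,0.018,0.003],40],[[0.2,-0.7,0.3],[-0.001,0.018,0.003],40],[[0.2,-0.7,0.2],[-0.001,0.018,0.003],40],[[0.2,-0.7,0.3],[-0.001,0.018,0.003],40],[[0.3,-0.7,0.2],[-0.001,0.018,0.003],40],[[0.2,-0.8,0.3],[0,0.018,0.003],40],[[0.3,-0.7,0.2],[0,0.019,0.003],40],[[0.2,-0.8,0.3],[0,0.018,0.002],40],[[0,0,0],[0,0,0],40]])

```text
time: 8.15
ee_pos: [0.5578, 0.1766, 0.1189]
tcp_rot: [-179.9, 44.8, 170.5]
wrist_force: [-0.2, -0.6, -1.2]
opening: 0.0512
grasp_force: 26.7
```

Run:
```python
from plan import *
o=get_obs();print(o["ee_pos"],o["tcp_rot"],o["q"].round(1),o["opening"])
R=pose(45,-9.7)
C=grasp(kp(KE,-.040,.085),R);D=grasp(kp(KE,-.012,.036),R)
plan([(R,C,5,40),(R,D,6,40)])
im,d=camera("side");cv2.imwrite("pics/s2.png",cv2.resize(im[120:300,200:420,::-1],None,fx=3,fy=3))
```

```text
[0.5577515  0.17655949 0.11891598] [-179.87655194   44.80504951  170.50432846] [ 30.3 -25.4 -40.9  37.3 -26.9  30.6] 0.05117787525200026
[[[0.0,0.0,0.0],[-0.002,0.0,0.015],40],[[0.0,0.0,0.0],[-0.002,0.0,0.016],40],[[0.0,-0.1,0.0],[-0.002,0.0,0.015],40],[[0.0,0.0,0.1],[-0.002,0.0,0.016],40],[[0.0,-0.1,0.0],[-0.003,-0.001,0.015],40],[[0.0,0.0,0.0],[0.003,0.0,0.009],40],[[0.0,0.0,0.0],[0.002,0.0,0.009],40],[[0.0,0.0,0.0],[0.003,0.0,0.009],40],[[0.0,0.0,0.0],[0.002,0.0,0.009],40],[[0.0,0.0,0.0],[0.003,0.0,0.009],40],[[0.0,0.0,0.0],[0.002,0.0,0.009],40]]
```

View pics/s2.png

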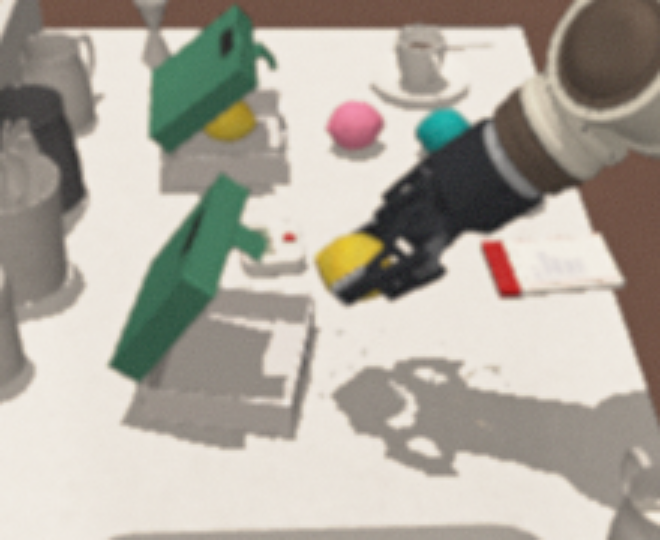

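The lemon is held at crop (350,262), in front of the open left keeper with its front wall at (305,350). The cover tab at (250,240) leaves enough clearance to enter.

Request:
servo_tool(moves=[[[0,0,0],[-0.002,0,0.015],40],[[0,0,0],[-0.002,0,0.016],40],[[0,-0.1,0],[-0.002,0,0.015],40],[[0,0,0.1],[-0.002,0,0.016],40],[[0,-0.1,0],[-0.003,-0.001,0.015],40],[[0,0,0],[0.003,0,0.009],40],[[0,0,0],[0.002,0,0.009],40],[[0,0,0],[0.003,0,0.009],40],[[0,0,0],[0.002,0,0.009],40],[[0,0,0],[0.003,0,0.009],40],[[0,0,0],[0.002,0,0.009],40],[[0,0,0],[0,0,0],40]])

```text
time: 9.4
ee_pos: [0.6473, 0.1591, 0.0247]
tcp_rot: [179.9, 45.1, 170.1]
wrist_force: [0.2, 0.2, -0.0]
opening: 0.0518
grasp_force: 26.7
```

Request:
servo_tool(moves=[[[0,0,0],[0.002,0,0.002],40],[[0,0,0],[0,0,0],40],[[0,0,0],[0,0,0],65],[[0,0,0],[0,0,0],70],[[0,0,0],[0,0,0],80],[[0,0,0],[0,0,0],80],[[0,0,0],[0,0,0],80],[[0,0,0],[0,0,0],80],[[0,0,0],[0,0,0],80]])

```text
time: 10.3
ee_pos: [0.6469, 0.1593, 0.0226]
tcp_rot: [179.9, 45.1, 170.1]
wrist_force: [0.7, 0.2, 0.0]
opening: 0.0682
grasp_force: 0.0
```

Released; retreating by the same route, then looking.

Request:
servo_tool(moves=[[[0,0,0],[-0.003,0,-0.008],80],[[0,0,0],[-0.003,0,-0.01],80],[[0,0,0],[-0.003,0,-0.012],80],[[0,0,0],[-0.003,0,-0.015],80],[[0,0,0],[-0.003,0,-0.015],80],[[0,0,0],[0,0,-0.02],80],[[0,0,0],[0,0,-0.025],80],[[0,0,0],[0,0,-0.025],80],[[0,0,0],[0,0,-0.025],50],[[0,0,0],[0,0,-0.025],0],[[0,0,0],[0,0,0],0]])

```text
time: 11.4
ee_pos: [0.5312, 0.1799, 0.1649]
tcp_rot: [179.5, 45.4, 170.0]
wrist_force: [0.6, -0.1, 0.6]
opening: 0.0252
grasp_force: 0.0
```

Run:
```python
from plan import *
o=get_obs();print(o["ee_pos"],o["tcp_rot"],o["q"].round(1),o["opening"])
ims=[]
for c in("scene","side"):
    im,d=camera(c);ims.append(im)
    for n in("lemon_loose_centre","cover_empty_press","cover_full_press"):print(c,n,[(round(r["score"],2),w(c,r["xyz"]).round(3).tolist()) for r in mark_of(n,c)[:5]])
a=cv2.resize(ims[0][110:260,260:480],None,fx=2.5,fy=2.5);b=cv2.resize(ims[1][110:290,200:420],None,fx=2.5,fy=2.08)[:375]
cv2.imwrite("pics/p3.png",np.vstack([a,b])[:600+150:1][:, :, ::-1][::1][:600])
for k,K in(("empty",KE),("full",KF)):
    for th in (np.linspace(.974,0,7) if k=="empty" else np.linspace(.68,0,6)):
        print(k,th.round(2),kp(K,.063-.111*np.cos(th)+.03*np.sin(th),.04+.111*np.sin(th)+.03*np.cos(th)).round(3))
```

```text
[0.53118399 0.17993308 0.16492945] [179.54157233  45.40352162 169.97948374] [ 32.8 -30.2 -38.9  44.4 -28.5  32.9] 0.025186912738317038
scene lemon_loose_centre [(0.92, [0.421, -0.169, 0.028]), (0.82, [0.522, -0.185, 0.027]), (0.73, [0.361, -0.086, 0.032]), (0.58, [0.64, 0.164, 0.033])]
scene cover_empty_press [(0.84, [0.672, 0.158, 0.15])]
scene cover_full_press [(0.97, [0.659, -0.177, 0.131])]
side lemon_loose_centre [(0.69, [0.525, -0.185, 0.029]), (0.64, [0.642, 0.163, 0.034]), (0.46, [0.427, -0.169, 0.026]), (0.45, [0.36, -0.091, 0.025])]
side cover_empty_press [(0.58, [0.673, 0.156, 0.149])]
side cover_full_press [(0.84, [0.659, -0.183, 0.136])]
empty 0.97 [0.67  0.157 0.149]
empty 0.81 [0.653 0.16  0.141]
empty 0.65 [0.638 0.162 0.131]
empty 0.49 [0.624 0.165 0.118]
empty 0.32 [0.613 0.166 0.104]
empty 0.16 [0.604 0.168 0.088]
empty 0.0 [0.598 0.169 0.07 ]
full 0.68 [ 0.658 -0.181  0.133]
full 0.54 [ 0.646 -0.182  0.123]
full 0.41 [ 0.635 -0.183  0.112]
full 0.27 [ 0.626 -0.184  0.099]
full 0.14 [ 0.619 -0.184  0.085]
full 0.0 [ 0.614 -0.184  0.07 ]
```

View pics/p3.png

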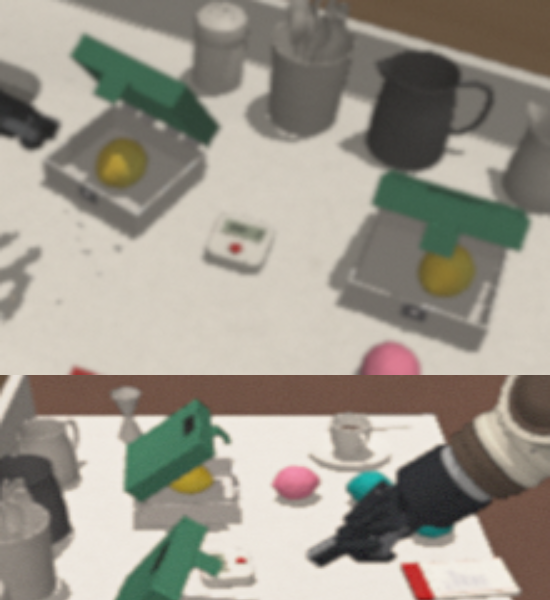

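The lemon is inside the left keeper at (122,163), and the cover pads are where the model puts them. Next I'll close the left cover with shut fingers.

```bash
cat >> plan.py <<'E'
def pad(K,th,dx=0,dz=0): return kp(K,.063-.111*np.cos(th)+.03*np.sin(th)+dx,.04+.111*np.sin(th)+.03*np.cos(th)+dz)
E
python3 - <<'E'
from plan import *
R=pose(10,-9.7);n=0
w=[(pose(40,-9.7),[.54,.178,.24],3,0),(R,pad(KE,.974,.016,.07),9,0)]
w+=[(R,pad(KE,.974,.012,.015),3,0)]
for t in (.85,.7,.55,.42,.3,.2,.13,.1): w.append((R,pad(KE,t,.010*t,0),1,0))
print(plan(w)[1], pad(KE,.974,.016,.07))
E
```

```text
[[[0.0,1.7,0.0],[-0.021,0.0,-0.017],0],[[0.0,1.7,0.0],[-0.021,0.0,-0.018],0],[[0.0,1.7,-0.1],[-0.02,0.001,-0.018],0],[[0.0,3.3,0.0],[-0.011,0.0,0.012],0],[[0.0,3.3,0.0],[-0.012,0.0,0.012],0],[[0.0,3.3,0.0],[-0.012,0.0,0.011],0],[[0.0,3.3,0.0],[-0.013,0.0,0.01],0],[[0.0,3.4,0.0],[-0.014,0.0,0.01],0],[[0.0,3.3,0.0],[-0.014,0.0,0.009],0],[[0.0,3.4,0.0],[-0.014,0.0,0.008],0],[[0.0,3.3,0.0],[-0.015,0.0,0.007],0],[[0.0,3.4,0.0],[-0.016,0.001,0.006],0]]
[[[0.0,0.0,0.0],[0.005,0.0,0.018],0],[[0.0,0.0,0.0],[0.004,0.0,0.018],0],[[0.0,0.0,0.0],[0.005,0.0,0.017],0],[[0.0,0.0,0.0],[0.02,0.0,0.018],0],[[0.0,0.0,0.0],[0.017,0.0,0.005],0],[[0.0,0.0,0.0],[0.017,0.0,0.008],0],[[0.0,0.0,0.0],[0.013,0.0,0.009],0],[[0.0,0.0,0.0],[0.011,0.0,0.01],0],[[0.0,0.0,0.0],[0.008,0.0,0.008],0],[[0.0,0.0,0.0],[0.006,0.0,0.007],0],[[0.0,0.0,0.0],[0.002,0.0,0.003],0]]
[0.60205876 0.16831431 0.08067747] [0.68584037 0.15401903 0.21867244]
```

Request:
servo_tool(moves=[[[0,1.7,0],[-0.021,0,-0.017],0],[[0,1.7,0],[-0.021,0,-0.018],0],[[0,1.7,-0.1],[-0.02,0.001,-0.018],0],[[0,3.3,0],[-0.011,0,0.012],0],[[0,3.3,0],[-0.012,0,0.012],0],[[0,3.3,0],[-0.012,0,0.011],0],[[0,3.3,0],[-0.013,0,0.01],0],[[0,3.4,0],[-0.014,0,0.01],0],[[0,3.3,0],[-0.014,0,0.009],0],[[0,3.4,0],[-0.014,0,0.008],0],[[0,3.3,0],[-0.015,0,0.007],0],[[0,3.4,0],[-0.016,0.001,0.006],0]])

```text
time: 13.0
ee_pos: [0.687, 0.1539, 0.2188]
tcp_rot: [180.0, 9.9, 170.3]
wrist_force: [0.4, 1.3, 1.2]
opening: 0.0001
grasp_force: 0.0
```

Run:
```python
from plan import *
o=get_obs();print(o["ee_pos"],o["tcp_rot"],o["q"].round(1),o["opening"],o["wrist_force"])
R=pose(10,-9.7)
w=[(R,pad(KE,.974,.014,.03),4,0),(R,pad(KE,.974,.010,.008),2,0)]
for t in (.88,.78,.68,.57,.45,.33): w.append((R,pad(KE,t,.010*t,0),1,0))
s=plan(w)
w=[(R,pad(KE,t,.0,0),1,0) for t in (.25,.18,.13,.1)]
plan(w,s)
```

```text
[0.68699656 0.15385274 0.21881995] [179.97638715   9.88136982 170.27223873] [14.2 16.9 21.8 85.8 -4.  23.6] 0.00011638773119660525 [0.39400841 1.27110081 1.22281398]
[[[0.0,0.0,0.0],[0.003,0.0,0.01],0],[[0.0,0.0,0.0],[0.002,0.0,0.01],0],[[0.0,-0.1,0.0],[0.003,0.0,0.01],0],[[0.0,0.0,0.0],[0.002,0.0,0.009],0],[[0.0,0.0,0.0],[0.004,0.0,0.01],0],[[0.0,0.0,0.0],[0.004,0.0,0.011],0],[[0.0,0.0,0.0],[0.013,0.0,0.01],0],[[0.0,0.0,0.0],[0.012,0.0,0.003],0],[[0.0,0.0,0.0],[0.011,0.0,0.004],0],[[0.0,0.0,0.0],[0.013,0.0,0.006],0],[[0.0,0.0,0.0],[0.012,0.0,0.008],0],[[0.0,0.0,0.0],[0.011,0.0,0.009],0]]
[[[0.0,0.0,0.0],[0.01,0.0,0.007],0],[[0.0,0.0,0.0],[0.005,0.0,0.006],0],[[0.0,0.0,0.0],[0.003,0.0,0.005],0],[[0.0,0.0,0.0],[0.002,0.0,0.003],0]]
```

Request:
servo_tool(moves=[[[0,0,0],[0.003,0,0.01],0],[[0,0,0],[0.002,0,0.01],0],[[0,0,0],[0.003,0,0.01],0],[[0,0,0],[0.002,0,0.009],0],[[0,0,0],[0.004,0,0.01],0],[[0,0,0],[0.004,0,0.011],0],[[0,0,0],[0.013,0,0.01],0],[[0,0,0],[0.012,0,0.003],0],[[0,0,0],[0.011,0,0.004],0],[[0,0,0],[0.013,0,0.006],0],[[0,0,0],[0.012,0,0.008],0],[[0,0,0],[0.011,0,0.009],0]])

```text
time: 14.2
ee_pos: [0.6154, 0.1666, 0.1054]
tcp_rot: [179.9, 10.1, 170.3]
wrist_force: [0.0, -0.3, 1.6]
opening: -0.0
grasp_force: 0.3
```

Request:
servo_tool(moves=[[[0,0,0],[0.01,0,0.007],0],[[0,0,0],[0.005,0,0.006],0],[[0,0,0],[0.003,0,0.005],0],[[0,0,0],[0.002,0,0.003],0],[[0,0,0],[0,0,0],0]])

```text
time: 14.7
ee_pos: [0.6001, 0.1691, 0.081]
tcp_rot: [180.0, 10.0, 170.3]
wrist_force: [1.3, -0.1, 0.5]
opening: -0.0003
grasp_force: 0.0
```

Request:
servo_tool(moves=[[[0,0,0],[0.001,0,0.003],0],[[0,0,0],[0,0,0.003],0],[[0,0,0],[0.001,0,0.003],0],[[0,0,0],[0,0,0.002],0],[[0,0,0],[0,0,0],0]])

```text
time: 15.2
ee_pos: [0.6003, 0.1693, 0.071]
tcp_rot: [179.9, 10.1, 170.3]
wrist_force: [-4.4, 1.0, 6.5]
opening: 0.0
grasp_force: 3.1
```

Request:
servo_tool(moves=[[[0,0,0],[0,0,0.002],0],[[0,0,0],[0,0,0.002],0],[[0,0,0],[0,0,0],0]])

```text
time: 15.5
ee_pos: [0.6006, 0.1695, 0.0701]
tcp_rot: [179.9, 10.1, 170.3]
wrist_force: [-20.8, -2.1, 29.7]
opening: -0.0001
grasp_force: 15.1
```

Request:
servo_tool(moves=[[[0,0,0],[0,0,-0.01],0],[[0,0,0],[-0.002,0,-0.025],0],[[0,0,0],[-0.004,0,-0.03],0],[[0,0,0],[-0.004,0,-0.03],0],[[0,0,0],[-0.004,0,-0.03],0],[[0,0,0],[-0.004,0,-0.025],0],[[0,0,0],[0,0,0],0]])

```text
time: 16.2
ee_pos: [0.594, 0.1707, 0.2214]
tcp_rot: [179.8, 10.4, 170.3]
wrist_force: [0.5, -0.5, 0.7]
opening: -0.0002
grasp_force: 0.0
```

Run:
```python
from plan import *
o=get_obs();print(o["ee_pos"],o["tcp_rot"],o["wrist_force"])
for c in("scene","side"):
    im,d=camera(c)
    for n in("cover_empty_press","cover_full_press","timer"):print(c,n,[(round(r["score"],2),w(c,r["xyz"]).round(3).tolist()) for r in mark_of(n,c)[:2]])
    m=cut_out("cover_empty",c)
    if m:
        P=cloud(c,d,m[0]["mask"]);S=P[(P[:,2]>.055)&(P[:,2]<.09)];A=np.c_[S[:,:2],np.ones(len(S))];print(np.linalg.lstsq(A,S[:,2],rcond=None)[0],np.median(S[:,2]),len(S))
R=pose(10,4);w_=[(R,pad(KF,.68,.020,.085),22,0),(R,pad(KF,.68,.014,.03),3,0)]
s=plan(w_)
wps=[(R,pad(KF,.68,.010,.008),2,0)]+[(R,pad(KF,t,.01*t,0),1,0) for t in (.6,.5,.4,.3,.22,.15,.1)]
plan(wps,s)
```

```text
[0.59402356 0.17069964 0.22140496] [179.81154939  10.36486516 170.26312399] [ 0.4834314  -0.54953614  0.74616138]
scene cover_empty_press [(0.68, [0.594, 0.168, 0.07]), (0.17, [0.645, 0.164, -0.003])]
scene cover_full_press [(0.7, [0.66, -0.18, 0.132])]
scene timer [(0.93, [0.61, 0.002, 0.001])]
[0.02326169 0.01326641 0.05260232] 0.07039732304021457 1825
side cover_empty_press []
side cover_full_press [(0.84, [0.66, -0.182, 0.137])]
side timer [(0.51, [0.619, 0.007, 0.002])]
[ 0.00031209 -0.02978441  0.07475252] 0.07065382078045246 2131
[[[-0.1,0.0,-0.6],[-0.006,-0.015,0.001],0],[[-0.1,0.0,-0.6],[-0.006,-0.015,0.001],0],[[-0.1,0.0,-0.6],[-0.006,-0.015,0.001],0],[[-0.1,0.0,-0.6],[-0.006,-0.015,0.001],0],[[-0.1,0.0,-0.6],[-0.006,-0.015,0.001],0],[[-0.1,0.0,-0.6],[-0.006,-0.015,0.001],0],[[-0.1,0.0,-0.6],[-0.005,-0.016,0.001],0],[[-0.1,0.0,-0.6],[-0.005,-0.016,0.001],0],[[-0.1,0.0,-0.6],[-0.005,-0.016,0.001],0],[[-0.1,0.0,-0.6],[-0.005,-0.016,0.001],0],[[-0.1,0.0,-0.6],[-0.005,-0.016,0.001],0],[[-0.1,0.0,-0.6],[-0.005,-0.016,0.001],0]]
[[[-0.1,0.0,-0.6],[-0.005,-0.016,0.001],0],[[-0.1,0.0,-0.6],[-0.004,-0.016,0.001],0],[[-0.1,0.0,-0.6],[-0.004,-0.016,0.0],0],[[-0.1,0.0,-0.6],[-0.004,-0.016,0.001],0],[[-0.1,0.0,-0.6],[-0.004,-0.016,0.0],0],[[-0.1,0.0,-0.7],[-0.004,-0.016,0.0],0],[[-0.1,0.0,-0.6],[-0.003,-0.015,0.001],0],[[-0.2,0.0,-0.7],[-0.003,-0.016,0.0],0],[[-0.1,0.0,-0.6],[-0.003,-0.016,0.001],0],[[-0.2,0.0,-0.7],[-0.004,-0.015,0.0],0],[[0.0,0.0,0.0],[0.005,0.0,0.018],0],[[0.0,0.0,0.0],[0.005,0.0,0.018],0]]
[[[0.0,0.0,0.0],[0.006,0.0,0.017],0]]
[[[0.0,0.0,0.0],[0.004,0.0,0.011],0],[[0.0,0.0,0.0],[0.004,0.0,0.01],0],[[0.0,0.0,0.0],[0.013,0.0,0.012],0],[[0.0,0.0,0.0],[0.011,0.0,0.006],0],[[0.0,0.0,0.0],[0.01,0.0,0.007],0],[[0.0,0.0,0.0],[0.009,0.0,0.008],0],[[0.0,0.0,0.0],[0.006,0.0,0.007],0],[[0.0,0.0,0.0],[0.006,0.0,0.006],0],[[0.0,0.0,0.0],[0.003,0.0,0.005],0]]
```

The left cover is shut: its top is level at z = 70 mm. Now the right one.

Request:
servo_tool(moves=[[[-0.1,0,-0.6],[-0.006,-0.015,0.001],0],[[-0.1,0,-0.6],[-0.006,-0.015,0.001],0],[[-0.1,0,-0.6],[-0.006,-0.015,0.001],0],[[-0.1,0,-0.6],[-0.006,-0.015,0.001],0],[[-0.1,0,-0.6],[-0.006,-0.015,0.001],0],[[-0.1,0,-0.6],[-0.006,-0.015,0.001],0],[[-0.1,0,-0.6],[-0.005,-0.016,0.001],0],[[-0.1,0,-0.6],[-0.005,-0.016,0.001],0],[[-0.1,0,-0.6],[-0.005,-0.016,0.001],0],[[-0.1,0,-0.6],[-0.005,-0.016,0.001],0],[[-0.1,0,-0.6],[-0.005,-0.016,0.001],0],[[-0.1,0,-0.6],[-0.005,-0.016,0.001],0]])

```text
time: 17.9
ee_pos: [0.6388, -0.0227, 0.2167]
tcp_rot: [-180.0, 10.0, 177.6]
wrist_force: [-0.7, 0.8, -0.4]
opening: -0.0001
grasp_force: 0.0
```

Request:
servo_tool(moves=[[[-0.1,0,-0.6],[-0.005,-0.016,0.001],0],[[-0.1,0,-0.6],[-0.004,-0.016,0.001],0],[[-0.1,0,-0.6],[-0.004,-0.016,0],0],[[-0.1,0,-0.6],[-0.004,-0.016,0.001],0],[[-0.1,0,-0.6],[-0.004,-0.016,0],0],[[-0.1,0,-0.7],[-0.004,-0.016,0],0],[[-0.1,0,-0.6],[-0.003,-0.015,0.001],0],[[-0.2,0,-0.7],[-0.003,-0.016,0],0],[[-0.1,0,-0.6],[-0.003,-0.016,0.001],0],[[-0.2,0,-0.7],[-0.004,-0.015,0],0],[[0,0,0],[0,0,0],0]])

```text
time: 19.0
ee_pos: [0.6782, -0.1814, 0.218]
tcp_rot: [180.0, 10.0, -176.1]
wrist_force: [-0.5, -0.3, 0.0]
opening: 0.0002
grasp_force: 0.0
```

Run:
```python
from plan import *
o=get_obs();print(o["ee_pos"],o["tcp_rot"],o["q"].round(1))
R=pose(10,4)
w=[(R,pad(KF,.68,.014,.03),3,0),(R,pad(KF,.68,.010,.008),2,0)]+[(R,pad(KF,t,.01*t,0),1,0) for t in (.6,.5,.4,.3,.22,.15,.1)]
plan(w)
```

```text
[ 0.67821999 -0.1814058   0.2179683 ] [ 179.96169818   10.00042518 -176.06991794] [-16.4  16.3  20.9  85.2   3.5 -20. ]
[[[0.0,0.0,0.0],[0.005,0.0,0.018],0],[[0.0,0.0,0.0],[0.006,0.001,0.017],0],[[0.0,0.0,-0.1],[0.005,0.0,0.018],0],[[0.0,0.0,0.0],[0.004,0.0,0.01],0],[[0.0,0.0,0.0],[0.004,0.0,0.011],0],[[0.0,0.0,0.0],[0.013,0.0,0.011],0],[[0.0,0.0,0.0],[0.011,0.0,0.007],0],[[0.0,0.0,0.0],[0.01,0.0,0.007],0],[[0.0,0.0,0.0],[0.009,0.0,0.008],0],[[0.0,0.0,0.0],[0.007,0.0,0.006],0],[[0.0,0.0,0.0],[0.005,0.0,0.007],0],[[0.0,0.0,0.0],[0.003,0.0,0.005],0]]
```

Request:
servo_tool(moves=[[[0,0,0],[0.005,0,0.018],0],[[0,0,0],[0.006,0.001,0.017],0],[[0,0,0],[0.005,0,0.018],0],[[0,0,0],[0.004,0,0.01],0],[[0,0,0],[0.004,0,0.011],0],[[0,0,0],[0.013,0,0.011],0],[[0,0,0],[0.011,0,0.007],0],[[0,0,0],[0.01,0,0.007],0],[[0,0,0],[0.009,0,0.008],0],[[0,0,0],[0.007,0,0.006],0],[[0,0,0],[0.005,0,0.007],0],[[0,0,0],[0.003,0,0.005],0]])

```text
time: 20.2
ee_pos: [0.619, -0.1828, 0.0809]
tcp_rot: [180.0, 10.0, -176.0]
wrist_force: [0.1, 0.2, 1.1]
opening: 0.0002
grasp_force: 0.3
```

Request:
servo_tool(moves=[[[0,0,0],[0.001,0,0.003],0],[[0,0,0],[0,0,0.003],0],[[0,0,0],[0.001,0,0.003],0],[[0,0,0],[0,0,0.002],0],[[0,0,0],[0,0,0],0]])

```text
time: 20.7
ee_pos: [0.6193, -0.183, 0.071]
tcp_rot: [180.0, 10.1, -176.0]
wrist_force: [-5.2, -0.1, 6.9]
opening: 0.0004
grasp_force: 3.4
```

Request:
servo_tool(moves=[[[0,0,0],[0,0,0.002],0],[[0,0,0],[0,0,0.002],0],[[0,0,0],[0,0,0],0]])

```text
time: 21.0
ee_pos: [0.6195, -0.1832, 0.0702]
tcp_rot: [-180.0, 10.1, -176.0]
wrist_force: [-20.7, 2.9, 30.0]
opening: 0.0001
grasp_force: 15.1
```

Request:
servo_tool(moves=[[[0,0,0],[0,0,-0.01],0],[[0,0,0],[-0.002,0,-0.025],0],[[0,0,0],[-0.004,0,-0.03],0],[[0,0,0],[-0.006,0,-0.03],0],[[0,0,0],[-0.02,0,-0.03],0],[[0,0,0],[-0.02,0,-0.025],0],[[0,0,0],[0,0,0],0]])

```text
time: 21.7
ee_pos: [0.6475, -0.1813, 0.2273]
tcp_rot: [-179.9, 10.4, -175.9]
wrist_force: [-0.2, -0.7, 0.6]
opening: -0.0001
grasp_force: 0.0
```

Run:
```python
from plan import *
ims=[]
for c in("scene","side"):
    im,d=camera(c);ims.append(im)
    for n in("timer","small_pitcher"):print(c,n,[(round(r["score"],2),w(c,r["xyz"]).round(3).tolist()) for r in mark_of(n,c)[:2]])
    for k,K in(("empty",KE),("full",KF)):
        m=cut_out("cover_"+k,c)
        if m:
            P=cloud(c,d,m[0]["mask"]);S=P[(P[:,2]>.055)&(P[:,2]<.09)]
            for lo,hi in((-.06,-.02),(.02,.06)):
                a=np.radians(K[1]);u=(S[:,:2]-K[0])@[np.cos(a),np.sin(a)];print(c,k,lo,np.median(S[(u>lo)&(u<hi),2]).round(4))
cv2.imwrite("pics/end.png",np.vstack([cv2.resize(ims[0][110:270,240:480],(600,300)),cv2.resize(ims[1][110:290,200:420],(600,300))])[:,:,::-1])
```

```text
scene timer [(0.92, [0.612, 0.004, -0.001])]
scene small_pitcher []
scene empty -0.06 0.0706
scene empty 0.02 0.0703
scene full -0.06 0.0704
scene full 0.02 0.0703
side timer [(0.83, [0.615, 0.008, 0.002])]
side small_pitcher [(0.97, [0.338, 0.358, -0.004])]
side empty -0.06 0.0708
side empty 0.02 0.0706
side full -0.06 0.0707
side full 0.02 0.0705
```

View pics/end.png

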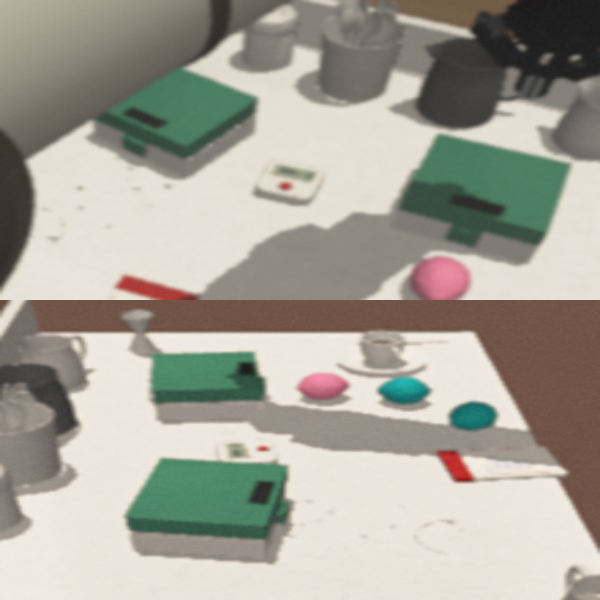

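Both covers are flat and shut, with tabs down at (135,145) and (463,235). The timer and pitcher haven't moved, and the arm is clear.

```bash
python3 -c "
from workcell import job_done
print(job_done())"
```

```text
the job is handed in; nothing more can be done
None
```

The loose lemon is in the empty keeper, both green covers are pressed down and measure fully shut with one lemon in each, the timer and pitcher are where they stood, and the job is handed in (about 22 s of the 64 s used).

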